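# Lower the ratchet-held bench magnifier over the petri dish

## Robot

A 6-joint arm with a two-finger parallel gripper is mounted at the origin on a cart in front of the work surface, level with it; the furniture and walls round the work are solid. World frame = base frame: x ahead of the robot, y to its left, z up, the work surface at z = 0. Lengths are in m, angles in rad, forces in N, time in s.
With the tool pointing down it reaches from about 0.375 to 0.925 m from the base axis. Payload 5.7 kg.
Tool frame: the origin (TCP) lies at the centre of the arm's flange, where the gripper is bolted on; the fingertips stand 173 mm ahead of it and the grasp point (between the pads) lies 155 mm ahead of it; z points along the fingers, x is the direction in which the jaws open and shut, and the axes are right-handed (so a half turn about z gives the same grasp; the last joint's range is limited). The gripper opens to 85 mm and grips with 20 to 120 N. Pads are 22 mm wide; open, the fingers measure 114 mm over their backs; the gripper's body (76 mm by 85 mm) begins 54 mm behind the grasp point. The pads swing forward as they close: fully open they stand 13 mm farther back than shut.
Start: joints at [-1.333, 0.359, 1.51, -0, 1.272, -0.115], TCP at [0.207, -0.563, 0.405] pointing down, gripper open.
Joint ranges: [-2.97, 2.97], [-1.01, 2.36], [0.21, 2.38], [-0.96, 4.11], [0.2, 2.71], [-2.98, 2.98]. Speed limits (rad/s): [2.39, 2.39, 3.14, 3.14, 3.14, 3.14].

## Interface

Orientations are given as a rotation vector (axis times angle).
In Python, from cell import sensors, vision, job gives the robot as it stands. The module is installed in compiled form; this text tells all that it offers.
- The arm moves only by the tool play_rows, never from a script. Its argument "commands" is a list of rows, each a list of 6 numbers: the shift along the tool's x, y, z each as a share of 750 mm, from -1 to 1, then the turn, a rotation vector about the tool's x, y, z each as a share of 30 degrees, from -1 to 1. A call has 1 to 8 rows; each row is the pose to reach, as a shift and turn from the pose commanded when the call began, along the tool's axes at that moment; what a row does not reach only later rows make up. A row lasts 1/12 s, in which the tool goes at most 41.7 mm and 7.16 degrees, less where a joint would pass 70% of its speed; a pose out of reach is approached as far as the arm can. A call with a number of a shift or a turn outside -1 to 1 is refused whole. A call with a gripper value outside its range is refused whole. "grip" is the opening in per cent of the stroke, from 0 (shut) to 100 (fully open), set as the call begins (left out, the last holds). The fingers move at their own pace and stop on an object; the grip force is fixed at half the most. Time passes only in rows, so rows that repeat a pose let the fingers close. It gives the time, the measured TCP pose, the force and the opening at its end, in the units of the state.
- sensors.get_obs(): the state, without advancing time (a new reading comes with each control period).
- vision.snapshot(name): name is "scene" or "top"; returns the picture (400x640x3 uint8, red, green, blue); there is no depth.
- vision.camera_params(name): a dict with "camera_matrix" (3x3 intrinsics, pixels), "R" (3x3) and "t" (3): a world point X has camera coordinates R X + t. Camera axes: x right, y down, z forward; pixel columns grow to the right and rows downward; lengths in m; the calibration is good to about 2 mm. A picture is of the moment at which its call begins. camera_params takes no time and is no camera call.
- job.hand_in(): hands the job in, once; it reports no verdict.
Trained networks look in the newest picture that a camera, given by its name, has taken for a name from the list of things; names that differ only in an ending like _2 or _b are one class to them, and where a whole thing is asked for, a point or a joint stands for the part that bears it (a point fixed in the world has none). Each returns a list of dicts, best first, with "score" (0 to 1); they miss things now and then, are a little off and sometimes report something else, mostly with a low value. They report only what shows in the picture. A call takes as long as a camera call. They do not tell look-alikes from the thing itself.
- vision.recognise(label, camera): "bbox" ([centre column, centre row, width, height] in pixels, round what is visible of it).
The state is a dict: "t": time; "joint_pos": joint angles; "joint_velocities": joint speeds; "tau": joint torques, N m; "tcp_pos": TCP position; "eef_rot": TCP orientation; "contact_force": force on the tool from outside, world axes, zero at the start; "moment": the same for the moment, N m; "width": finger opening in m.
Only numpy, scipy, OpenCV 4.12 (cv2) and the standard library are available. Lean on these libraries where they do the work, as an engineer would, in place of code of your own. Each camera call takes 0.05 s, during which the arm holds its last target.

## Task

Bring the bench magnifier down over the petri dish: press the pedal of its ratchet pawl down until the pawl stands fully clear of the toothed wheel, then push the magnifier's arm down by the tab at its end until it lies level on its rest. Only press and push, with nothing gripped or lifted; keep the fingers off the lens glass, do not force the arm against the engaged pawl, and leave the dish and the other things standing where they are.

Things in the scene. Friction and masses are not known exactly. Their poses are not given: they have to be found in the camera images.
- stand: Fixed stand: white plate 100 x 300 x 10 mm (y -155 to +145 mm) with two cheeks, a toothed wheel bearing the magnifier arm, and a pawl. Origin on the worktop straight below the arm's pivot, z up; pedal on its +y side, arm and lens on its -y side; x is along both hinge axes. Arm pivot at z = 85 mm; pawl pivot at y = +40, z = 35 mm. Arm's rest: cross pin at y = -56, z = 73 mm.
- boom (a joint): Angle of the magnifier arm (rad): 0 is 0.80 rad above level, 0.80 is level on its rest (end stop); grows as the arm goes down. Starts at 0.01 to 0.14; the engaged pawl blocks it at about 0.2 (it gives a little, to 0.25 at 25 N). Stiff pivot (friction 0.9 N m, 4 to 6 N at the tab): the arm stays where it is left.
- tab_top (a point): Centre of the upper face of the black ribbed push tab at the arm's free end, beyond the lens ring; 34 mm (across) x 42 mm (along the arm) x 8 mm. 177 mm from the pivot along the arm and 5 mm above its centre line; when the arm is level, 90 mm above the worktop at y = -177 mm of the stand.
- pedal_top (a point): Centre of the upper face of the pawl's black ribbed pedal, 32 mm (across) x 38 mm (along y) x 6 mm, 66 mm from the pawl's pivot. 55 mm above the worktop when engaged, about 20 mm lower when pressed to its stop (it then slopes 17 degrees, outer end lower). A fixed microscope 0.5 m tall stands behind and to the left, reaching to x = 0.50, y = -0.08 m: come from its front or right.
- pawl (a joint): Angle of the pawl (rad): 0 is engaged (hook over a wheel tooth), 0.30 is its stop, fully clear; grows as the pedal goes down. The hook leaves the teeth at about 0.15. No spring: friction pivot (0.16 N m, about 2.5 N at the pedal), it stays where it is put.
- lens_centre (a point): Centre of the round lens glass, 58 mm across, 6 mm thick, in a 74 mm black ring on the arm, 110 mm from the arm's pivot. The glass must not be touched.
- dish: Closed clear petri dish, 60 mm across, 15 mm high, loose on a 2 mm grey mat on the base plate (y about -110 mm of the stand), under where the lens comes to rest; origin at the centre of its underside.
- weight: Loose brass weight with a neck, 29 mm across, 42 mm high, beside the stand on its far side; bystander; origin centre of its underside.
- cap: Loose black round dust cap, 38 mm across, 13 mm high, beside the stand on its near side; bystander; origin centre of its underside.
- timer: Loose white bench timer 60 x 62 x 18 mm, behind the stand; bystander; origin centre of its underside.
- tape: Loose roll of tape, 60 mm across, 19 mm high; bystander; origin centre of its underside.
- slide_box: Loose grey slide box 63 x 86 x 34 mm; bystander; origin centre of its underside.
There are look-alikes about, which are no part of the job. What is shaped like the dish but yellow is not meant.

How it is judged:
On the way, in this order (a step that is already met when the one before it is completed fails the run):
1. the pawl is pressed clear of the toothed wheel while the arm is still up (value of joint pawl above 0.18 rad and value of joint boom below 0.25 rad), for 0.1 s.
2. the arm is pushed down level onto its rest (value of joint boom above 0.75 rad), for 0.2 s.
At the end, for the whole second after the job is handed in: The arm lies level on its rest (joint boom within 0.05 rad of its stop at 0.80) and at rest, the pawl still stands clear of the wheel (joint pawl over 0.16 rad), and the lens centre is within 20 mm, seen from above, of the centre of the dish, which lies flat (value of joint boom above 0.75 rad and value of joint pawl above 0.16 rad and velocity of joint boom below 0.02 rad/s and horizontal distance between lens_centre and dish below 0.02 m and angle between dish's own z axis and vertical below 0.05 rad); the robot touches nothing.
It fails at once if the arm is forced down past the engaged pawl (value of joint boom above 0.34 rad and value of joint pawl below 0.1 rad).
It fails at once if the fingers touch the lens glass (contact force between the fingers and glass above 0.5 N).
It fails at once if the petri dish is moved by more than 12 mm or lifted (distance of dish from where it was at the start of the episode above 0.012 m).
It fails at once if the weight, cap, timer, tape roll or slide box is moved by more than 20 mm or lifted (distance of any of weight, cap, timer, tape, slide_box from where it was at the start of the episode above 0.02 m).
It also fails if it takes over 54 s, if anything falls off the work surface, if the arm or the gripper's body presses on something with over 40 N, if the wrist force passes 120 N, or if a joint passes its speed limit or range.

## Working session

There is one attempt and no reset: what is moved stays moved. The work goes in short steps, Python scripts to look and compute and a tool call to move; the robot and the scene stay as the last step left them, time stands still between calls to the robot, and variables do not carry over. Pictures are saved under pics/ and viewed, and the job is handed in when it is done.

Besides the shell and the picture viewer there is one more tool, called by a JSON object that holds its "fn" and its "kwargs". play_rows: Moves the arm, as the interface text tells. Shift numbers are shares of 750 mm and turn numbers shares of 30 degrees, none past 1 either way. Its arguments: {"type":"object","properties":{"commands":{"type":"array","items":{"type":"array","items":{"type":"number","minimum":-1,"maximum":1}}},"grip":{"type":"number"}},"required":["commands"]}

```bash
mkdir -p pics; python3 - <<'E'
from cell import sensors, vision
import cv2, numpy as np
o=sensors.get_obs(); print(o)
for n in("scene","top"):
    im=vision.snapshot(n); cv2.imwrite(f"pics/{n}0.png",im[...,::-1])
    p=vision.camera_params(n); print(n,p)
    for l in("stand","tab_top","pedal_top","lens_centre","dish","weight","cap","timer","tape","slide_box"):
        try:print(l,[(np.round(d["bbox"]).tolist(),round(d["score"],2)) for d in vision.recognise(l,n)[:3]])
        except Exception as e: print(l,e)
E
```

```text
{'t': 0.0, 'joint_pos': array([-1.33308492e+00,  3.59495577e-01,  1.51143900e+00, -1.81358792e-05,
        1.27249482e+00, -1.15088292e-01]), 'joint_velocities': array([-0.0011289 ,  0.00108823, -0.00150959, -0.00158239, -0.00054877,
        0.00112101]), 'tau': array([ 1.83663258e-03, -5.27615869e+01, -2.78625315e+01, -6.28098815e-05,
        1.33702916e-02, -6.34733013e-07]), 'tcp_pos': array([ 0.20722555, -0.56269009,  0.4038564 ]), 'eef_rot': array([-2.57581847e+00,  1.79644003e+00,  2.17848099e-03]), 'contact_force': array([ 0.04548829, -0.74918009, -0.43552458]), 'moment': array([ 0.03471451, -0.00971053, -0.02038484]), 'width': 0.085559159065105}
scene {'camera_matrix': array([[501.95966405,   0.        , 316.19204025],
       [  0.        , 501.95966405, 199.00928838],
       [  0.        ,   0.        ,   1.        ]]), 'R': array([[ 0.85974053, -0.5103382 , -0.02002869],
       [-0.39692178, -0.642967  , -0.65501644],
       [ 0.32140212,  0.571094  , -0.75534914]]), 't': array([-0.52299782,  0.2801873 ,  1.41323851])}
stand [([329.0, 294.0, 92.0, 77.0], 0.73)]
tab_top [([3
[... 798 characters left out ...]
([-0.04607674,  0.57391145,  1.37810116])}
stand [([398.0, 235.0, 112.0, 74.0], 0.73)]
tab_top [([420.0, 221.0, 77.0, 48.0], 0.83)]
pedal_top [([368.0, 251.0, 33.0, 18.0], 0.52), ([399.0, 203.0, 10.0, 8.0], 0.19)]
lens_centre [([420.0, 221.0, 73.0, 41.0], 0.85), ([368.0, 250.0, 29.0, 16.0], 0.29)]
dish [([388.0, 163.0, 19.0, 21.0], 0.66), ([468.0, 188.0, 20.0, 19.0], 0.53)]
weight [([369.0, 250.0, 31.0, 18.0], 0.42), ([399.0, 201.0, 13.0, 11.0], 0.38)]
cap [([407.0, 262.0, 12.0, 13.0], 0.65), ([369.0, 251.0, 28.0, 13.0], 0.42)]
timer [([422.0, 148.0, 14.0, 21.0], 0.6), ([213.0, 222.0, 34.0, 24.0], 0.42)]
tape [([280.0, 254.0, 23.0, 18.0], 0.49)]
slide_box [([216.0, 220.0, 32.0, 22.0], 0.58)]
```

```bash
python3 - <<'E'
import cv2
a=cv2.imread("pics/scene0.png");b=cv2.imread("pics/top0.png")
cv2.imwrite("pics/s_full.png",a)
cv2.imwrite("pics/s_crop.png",cv2.resize(a[220:360,240:440],(800,560),interpolation=cv2.INTER_CUBIC))
cv2.imwrite("pics/t_crop.png",cv2.resize(b[130:290,320:500],(675,600),interpolation=cv2.INTER_CUBIC))
E
```

```text
(no output)
```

View pics/s_full.png

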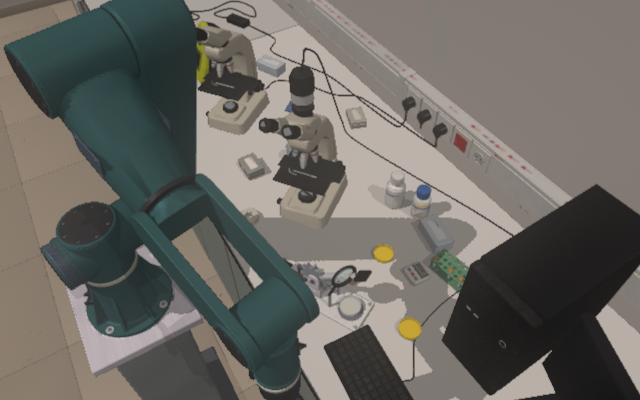

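View pics/top0.png

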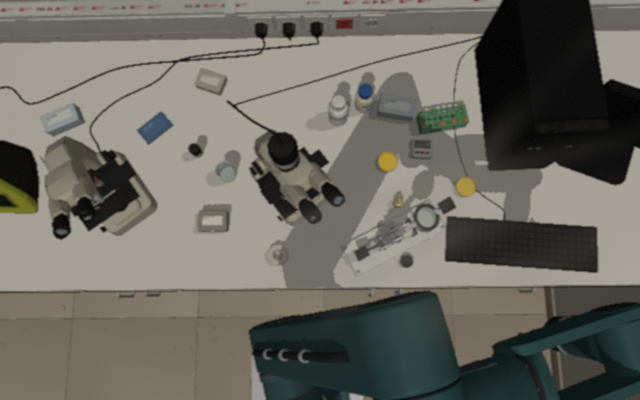

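View pics/s_crop.png

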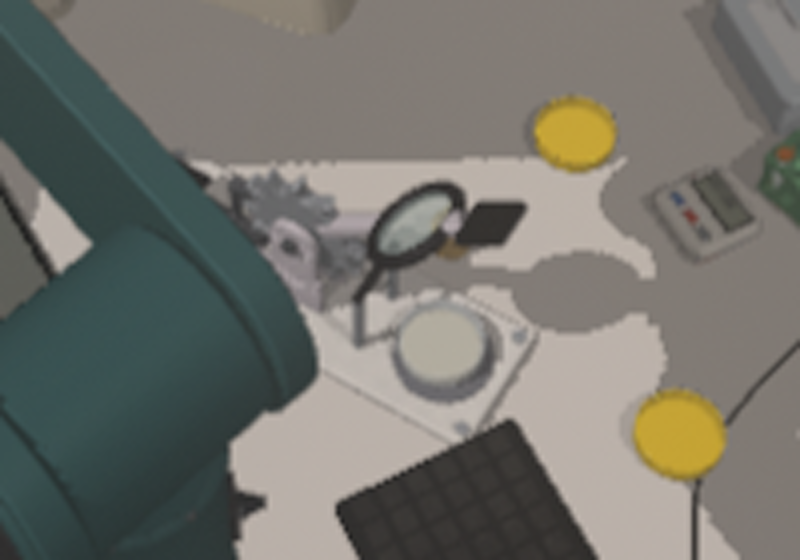

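View pics/t_crop.png

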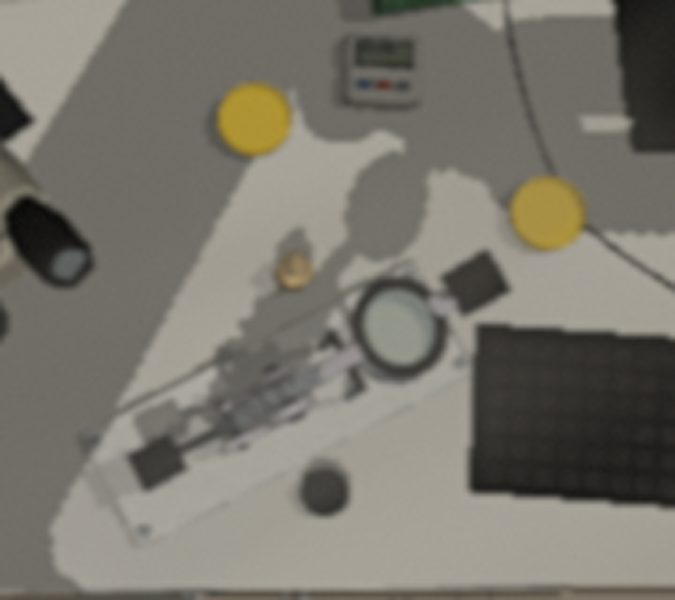

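Both pictures agree on the scene. In the top picture the pedal is at about (362,253), the tab at (447,205), the lens at (426,216), the cap at (407,260) and the weight at (399,202).

Look-alikes:
- **Dish:** yellow discs at (388,161) and (466,187). The real dish is the clear one on the stand, scene (350,306).
- **Pedal and tab:** the black cap at (407,260), the dark keyboard, and the timer at (422,148).

I'll fit the stand pose next.

```bash
cat > h.py <<'E'
import numpy as np
from cell import vision
P={n:vision.camera_params(n) for n in("scene","top")}
def proj(n,X):
    p=P[n];c=p["R"]@np.asarray(X)+p["t"];u=p["camera_matrix"]@c;return u[:2]/u[2]
def ray(n,uv,z):
    p=P[n];d=p["R"].T@np.linalg.inv(p["camera_matrix"])@np.array([*uv,1.]);o=-p["R"].T@p["t"];return o+d*(z-o[2])/d[2]
def W(q,L):
    x,y,a=q[:3];c,s=np.cos(a),np.sin(a);return np.array([x+c*L[0]-s*L[1],y+s*L[0]+c*L[1],L[2]])
def arm(b,r,h):  # point at r along arm, h above
    e=0.8-b;return np.array([0,-r*np.cos(e)+h*-0+h*np.sin(e),85e-3+r*np.sin(e)+h*np.cos(e)])
E
python3 - <<'E'
from h import *
from scipy.optimize import least_squares
T=lambda x,y:(320+x/3.75,130+y/3.75); S=lambda x,y:(240+x/4,220+y/4)
obs=[("top",T(157,462),lambda q:(0,.106,.055)),
("top",T(475,282),lambda q:arm(q[3],.177,.005)),("scene",S(490,224),lambda q:arm(q[3],.177,.005)),
("top",T(399,326),lambda q:arm(q[3],.110,0)),("scene",S(416,224),lambda q:arm(q[3],.110,0)),
("top",T(137,545),lambda q:(-.05,.145,.01)),("top",T(472,362),lambda q:(-.05,-.155,.01)),("top",T(412,262),lambda q:(.05,-.155,.01)),
("scene",S(540,332),lambda q:(.05,-.155,.01)),("scene",S(465,442),lambda q:(-.05,-.155,.01))]
f=lambda q:np.concatenate([proj(n,W(q,g(q)))-uv for n,uv,g in obs])
r=least_squares(f,[.45,-.17,.47,.07],loss="soft_l1");q=r.x;print(q,np.degrees(q[2]));print(f(q).reshape(-1,2).round(1))
for nm,L in(("pedal",(0,.106,.055)),("tab",arm(q[3],.177,.005)),("lens",arm(q[3],.11,0)),("tabend",arm(.8,.177,.005)),("dishnom",(0,-.11,.012))):print(nm,W(q,L).round(4),proj("top",W(q,L)).round(1),proj("scene",W(q,L)).round(1))
print("cap",ray("top",T(326,485),.013),"weight",ray("top",T(295,268),.042),"dish",ray("scene",S(441,342),.027))
E
```

```text
[ 0.4587744  -0.25586304  0.4678544   0.12605105] 26.806082591927417
[[-0.5 -0.4]
 [-0.5 -0.1]
 [-0.  -0.4]
 [ 0.1 -0.4]
 [ 0.5  0.6]
 [ 0.4  0.2]
 [ 0.4  1.8]
 [-0.5 -0.9]
 [-0.7 -0.1]
 [ 0.   1.1]]
pedal [ 0.411  -0.1613  0.055 ] [361.4 252.8] [284.7 264.7]
tab [ 0.5197 -0.3765  0.1994] [446.2 205.1] [362.5 275.6]
lens [ 0.4975 -0.3326  0.1536] [426.5 216.5] [344.5 276.6]
tabend [ 0.5386 -0.4138  0.09  ] [450.4 205.3] [374.7 306.1]
dishnom [ 0.5084 -0.354   0.012 ] [424.7 220.4] [350.9 308.6]
cap [ 0.39380833 -0.29618007  0.013     ] weight [ 0.56097609 -0.27512366  0.042     ] dish [ 0.50704796 -0.35180338  0.027     ]
```

```bash
cat >> h.py <<'E'
from cell import sensors
from scipy.spatial.transform import Rotation as Ro
q=np.array([.45877,-.25586,.46785,.12605])
def down(phi): # tool z down, x at world yaw phi
    c,s=np.cos(phi),np.sin(phi);return Ro.from_matrix(np.array([[c,s,0],[s,-c,0],[0,0,-1]]))
PH=q[2]-np.pi/2
def rel(tgt,R=None):
    o=sensors.get_obs();R0=Ro.from_rotvec(o["eef_rot"]);R=R or R0
    return np.concatenate([R0.inv().apply(np.asarray(tgt)-o["tcp_pos"])/.75,np.degrees((R0.inv()*R).as_rotvec())/30]).round(4)
E
python3 -c "
from h import *
print(rel((.411,-.161,.36),down(PH)), down(PH).as_matrix().round(3))"
```

```text
[-4.092e-01 -4.401e-01  5.960e-02 -0.000e+00  2.000e-04 -2.197e-01] [[ 0.451 -0.893  0.   ]
 [-0.893 -0.451 -0.   ]
 [ 0.     0.    -1.   ]]
```

{"fn": "play_rows", "kwargs": {"commands": [[-0.409, -0.44, 0, 0, 0, -0.22], [-0.409, -0.44, 0, 0, 0, -0.22], [-0.409, -0.44, 0, 0, 0, -0.22], [-0.409, -0.44, 0, 0, 0, -0.22], [-0.409, -0.44, 0, 0, 0, -0.22], [-0.409, -0.44, 0, 0, 0, -0.22], [-0.409, -0.44, 0, 0, 0, -0.22], [-0.409, -0.44, 0, 0, 0, -0.22]], "grip": 0}}

```text
t: 1.77
tcp_pos: [0.3584, -0.2639, 0.405]
eef_rot: [-2.676, 1.647, -0.001]
contact_force: [0.7, 0.0, 0.1]
width: 0.0001
```

```bash
python3 -c "
from h import *
print(rel((.411,-.161,.27),down(PH)))"
```

```text
[-0.0909 -0.1244  0.1799 -0.0007 -0.0012 -0.0008]
```

{"fn": "play_rows", "kwargs": {"commands": [[-0.09, -0.124, 0, 0, 0, 0], [-0.09, -0.124, 0, 0, 0, 0], [-0.09, -0.124, 0, 0, 0, 0], [-0.09, -0.124, 0, 0, 0, 0], [-0.09, -0.124, 0.06, 0, 0, 0], [-0.09, -0.124, 0.06, 0, 0, 0]]}}

```text
t: 2.27
tcp_pos: [0.4092, -0.1623, 0.3563]
eef_rot: [2.677, -1.643, -0.009]
contact_force: [-1.3, 0.4, -0.9]
width: -0.0001
```

```bash
python3 - <<'E'
from h import *
import cv2
print(rel((.411,-.161,.245),down(PH)))
for n in("scene","top"):
    im=vision.snapshot(n)[...,::-1]
    print(proj(n,(.411,-.161,.055)))
    cv2.imwrite(f"pics/{n}1.png",cv2.resize(im[200:360,220:440] if n=="scene" else im[130:290,300:500],None,fx=3.6,fy=3.6,interpolation=cv2.INTER_CUBIC))
E
```

```text
[ 0.0002 -0.0034  0.1484  0.0061  0.0086  0.0039]
[284.69821145 264.62116113]
[361.3088515  252.78889703]
```

View pics/scene1.png

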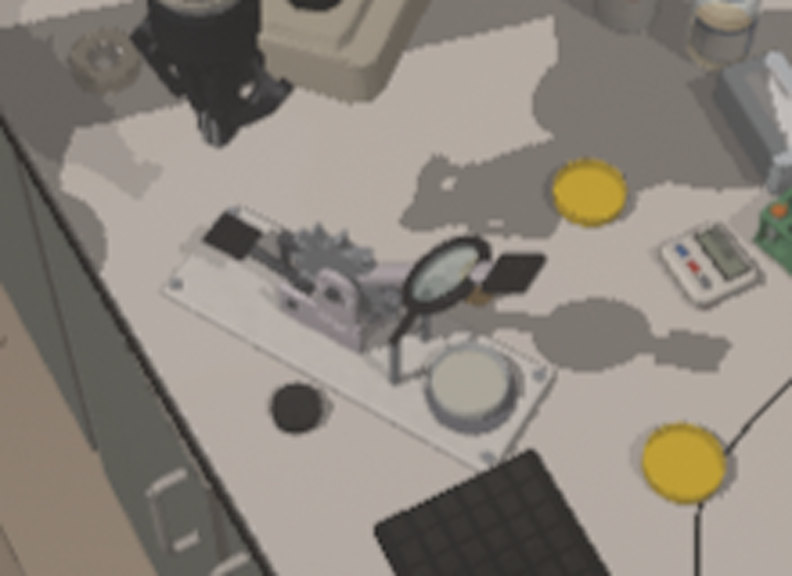

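View pics/top1.png

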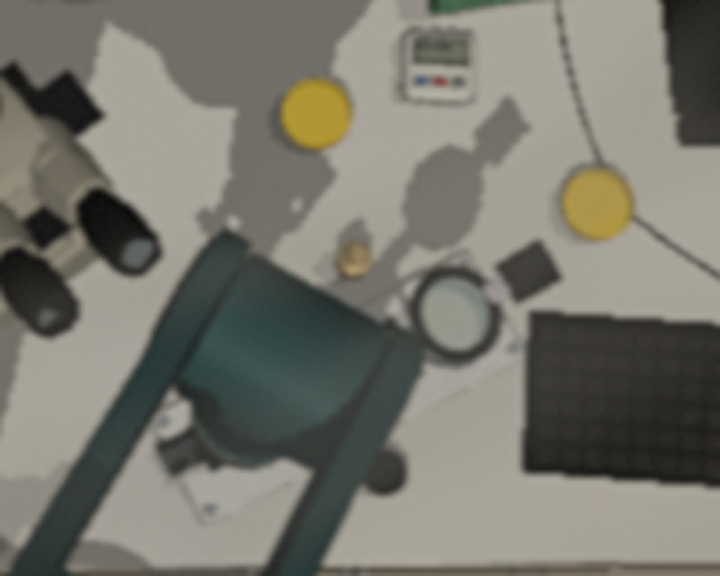

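The pedal shows in the scene crop at (232,234), which is full-frame (284.4,265). The fit predicts (284.7,264.6), so they agree. I'll lower onto it.

{"fn": "play_rows", "kwargs": {"commands": [[0, 0, 0.05, 0, 0, 0], [0, 0, 0.1, 0, 0, 0], [0, 0, 0.14, 0, 0, 0], [0, 0, 0.14, 0, 0, 0], [0, 0, 0.14, 0, 0, 0]]}}

```text
t: 2.78
tcp_pos: [0.4104, -0.1642, 0.2549]
eef_rot: [2.675, -1.647, -0.004]
contact_force: [0.2, -0.1, 0.7]
width: -0.0003
```

```bash
python3 - <<'E'
from h import *
print(sensors.get_obs()["tcp_pos"],rel((.411,-.161,.228),down(PH)),rel((.411,-.161,.200),down(PH)))
E
```

```text
[ 0.41037095 -0.16417262  0.25488398] [-0.0033 -0.0027  0.0358  0.0027  0.0044 -0.0021] [-0.0032 -0.0028  0.0732  0.0027  0.0044 -0.0021]
```

{"fn": "play_rows", "kwargs": {"commands": [[-0.008, -0.003, 0.015, 0, 0, 0], [-0.008, -0.003, 0.025, 0, 0, 0], [-0.008, -0.003, 0.033, 0, 0, 0], [-0.008, -0.003, 0.038, 0, 0, 0], [-0.008, -0.003, 0.042, 0, 0, 0], [-0.008, -0.003, 0.046, 0, 0, 0], [-0.008, -0.003, 0.046, 0, 0, 0]]}}

```text
t: 3.37
tcp_pos: [0.4099, -0.1571, 0.2201]
eef_rot: [-2.676, 1.646, 0.0]
contact_force: [0.1, 0.8, 1.4]
width: 0.0001
```

{"fn": "play_rows", "kwargs": {"commands": [[0, 0, 0.003, 0, 0, 0], [0, 0, 0.006, 0, 0, 0], [0, 0, 0.009, 0, 0, 0], [0, 0, 0.009, 0, 0, 0], [0, 0, 0.009, 0, 0, 0]]}}

```text
t: 3.78
tcp_pos: [0.4099, -0.1573, 0.2133]
eef_rot: [2.676, -1.645, 0.0]
contact_force: [-0.7, -0.2, -0.5]
width: -0.0003
```

```bash
python3 - <<'E'
from h import *
import cv2
print(sensors.get_obs()["contact_force"])
im=vision.snapshot("scene")[...,::-1]
cv2.imwrite("pics/s2.png",cv2.resize(im[210:310,240:380],None,fx=5.7,fy=5.7,interpolation=cv2.INTER_CUBIC))
E
```

```text
[-0.70551787 -0.1612153  -0.52694694]
```

View pics/s2.png

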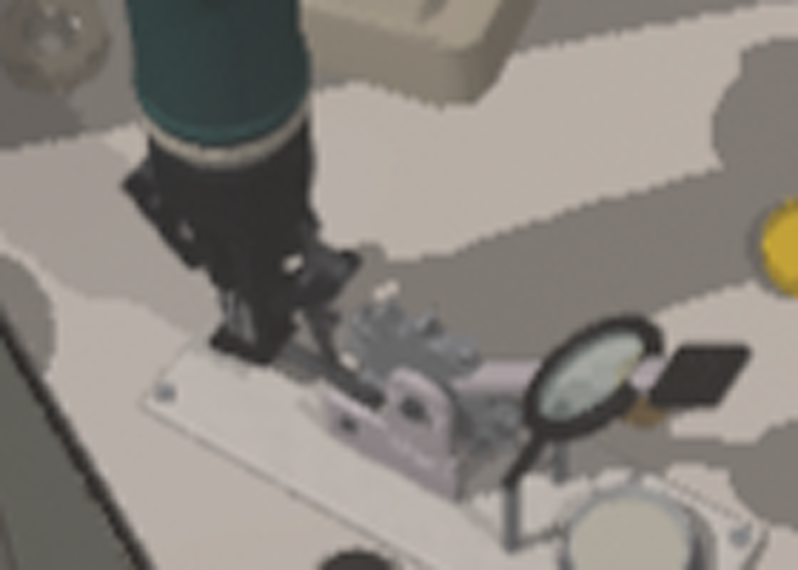

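The fingers (crop ~(250,345)) are on the pedal and the boom is unmoved. I'll press on until the stop shows in the force.

{"fn": "play_rows", "kwargs": {"commands": [[0, 0, 0.002, 0, 0, 0], [0, 0, 0.004, 0, 0, 0], [0, 0, 0.006, 0, 0, 0]]}}

```text
t: 4.08
tcp_pos: [0.4101, -0.1574, 0.2091]
eef_rot: [2.676, -1.646, 0.002]
contact_force: [-1.0, -0.1, 15.3]
width: 0.0004
```

{"fn": "play_rows", "kwargs": {"commands": [[0, 0, 0.002, 0, 0, 0], [0, 0, 0.004, 0, 0, 0]]}}

```text
t: 4.25
tcp_pos: [0.4103, -0.1575, 0.2076]
eef_rot: [2.676, -1.645, 0.003]
contact_force: [-7.4, 2.2, 48.7]
width: 0.0001
```

The force rises sharply at tip z of about 0.036, which is the stop's predicted height. I'll lift off and look.

{"fn": "play_rows", "kwargs": {"commands": [[0, 0, -0.01, 0, 0, 0], [0, 0, -0.05, 0, 0, 0], [0, 0, -0.1, 0, 0, 0], [0, 0, -0.16, 0, 0, 0], [0, 0, -0.2, 0, 0, 0], [0, 0, -0.2, 0, 0, 0], [0, 0, -0.2, 0, 0, 0]]}}

```text
t: 4.83
tcp_pos: [0.4107, -0.1577, 0.358]
eef_rot: [-2.676, 1.646, -0.009]
contact_force: [-0.1, 0.8, -1.9]
width: -0.0001
```

```bash
python3 - <<'E'
from h import *
import cv2
im=vision.snapshot("scene")[...,::-1]
cv2.imwrite("pics/s3.png",cv2.resize(im[230:330,250:390],None,fx=5.7,fy=5.7,interpolation=cv2.INTER_CUBIC))
for a in(0,.15,.3):
    e=np.arctan2(20,66)+0
    r=np.hypot(.066,.020);L=(0,.04+r*np.cos(e-a),.035+r*np.sin(e-a));print(a,np.round(L,3),proj("scene",W(q,L)))
# tab approach: contact r=187,h=5
for b in (.126,.3,.5,.7,.8):
    print(b,W(q,arm(b,.185,.005)).round(4))
print(rel((.5,-.38,.42),down(PH)),sensors.get_obs()["tcp_pos"])
E
```

```text
0 [0.    0.106 0.055] [284.73030707 264.69024345]
0.15 [0.    0.108 0.045] [284.31879333 266.32168728]
0.3 [0.    0.109 0.035] [284.35910623 268.21668853]
0.126 [ 0.5225 -0.3821  0.2044]
0.3 [ 0.5309 -0.3986  0.1781]
0.5 [ 0.5378 -0.4123  0.1444]
0.7 [ 0.5416 -0.4197  0.1084]
0.8 [ 0.5422 -0.421   0.09  ]
[ 3.194e-01  2.670e-02 -8.440e-02 -2.000e-03 -3.000e-03  2.000e-04] [ 0.40992483 -0.15723027  0.35635994]
```

View pics/s3.png

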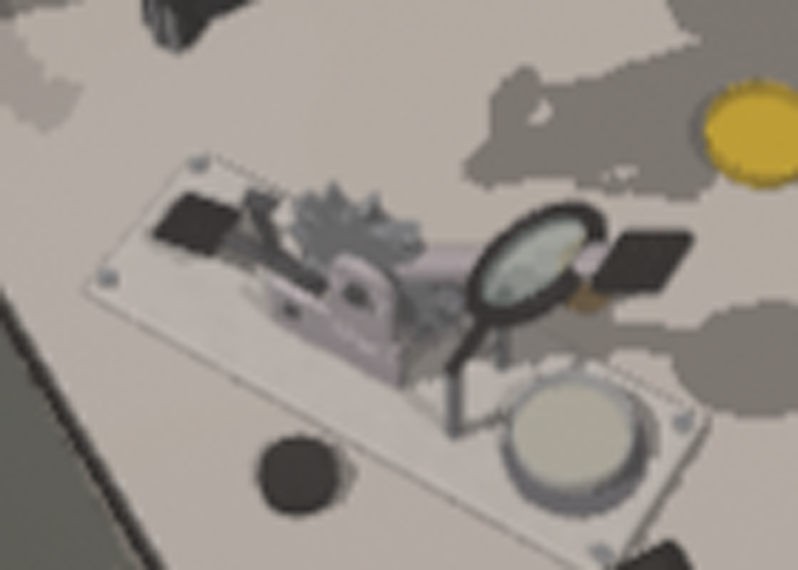

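The pedal is now at crop (195,225), full-frame (284.2,269.5), with 268.2 predicted at the stop. The hook stands off the wheel and the arm is still up. Next is the tab.

{"fn": "play_rows", "kwargs": {"commands": [[0, 0, -0.04, 0, 0, 0], [0, 0, -0.095, 0, 0, 0], [0, 0, -0.095, 0, 0, 0]]}}

```text
t: 5.13
tcp_pos: [0.4115, -0.1581, 0.4312]
eef_rot: [-2.676, 1.646, -0.01]
contact_force: [1.4, -0.6, -0.3]
width: 0.0003
```

```bash
python3 - <<'E'
from h import *
print(sensors.get_obs()["tcp_pos"],rel(W(q,(0,-.1285,.43)),down(PH)))
E
```

```text
[ 0.41145029 -0.1580793   0.43121962] [ 3.161e-01  2.500e-03  3.300e-03 -6.800e-03 -1.040e-02  3.000e-04]
```

{"fn": "play_rows", "kwargs": {"commands": [[0.316, 0.003, 0, 0, 0, 0], [0.316, 0.003, 0, 0, 0, 0], [0.316, 0.003, 0, 0, 0, 0], [0.316, 0.003, 0, 0, 0, 0], [0.316, 0.003, 0, 0, 0, 0], [0.316, 0.003, 0, 0, 0, 0], [0.316, 0.003, 0, 0, 0, 0], [0.316, 0.003, 0, 0, 0, 0]]}}

```text
t: 5.8
tcp_pos: [0.5148, -0.3709, 0.424]
eef_rot: [-2.674, 1.647, 0.007]
contact_force: [-0.9, 0.6, -0.2]
width: 0.0003
```

```bash
python3 - <<'E'
from h import *
import cv2
print(sensors.get_obs()["tcp_pos"],rel(W(q,(0,-.1285,.40)),down(PH)))
im=vision.snapshot("scene")[...,::-1]
cv2.imwrite("pics/s4.png",cv2.resize(im[190:330,270:430],None,fx=4,fy=4,interpolation=cv2.INTER_CUBIC))
E
```

```text
[ 0.51484005 -0.37090037  0.42395763] [ 0.0008 -0.0025  0.0319  0.0028  0.0078 -0.0027]
```

View pics/s4.png

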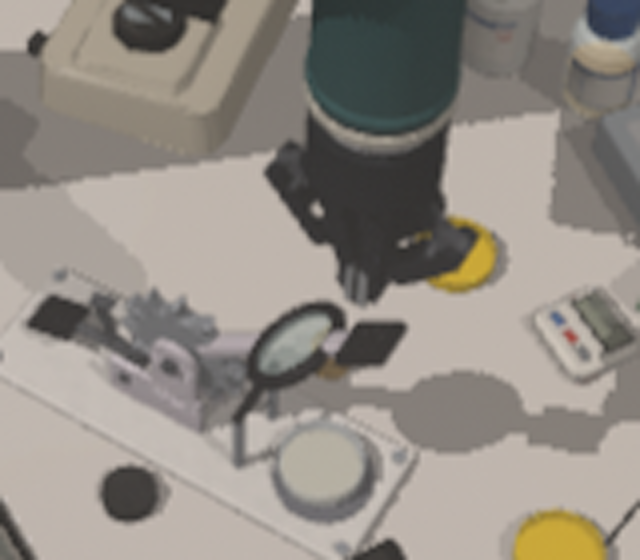

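The fingertips (crop ~(362,290)) hang straight above the tab (372,343), clear of the lens ring. I'll lower to contact.

{"fn": "play_rows", "kwargs": {"commands": [[0, -0.003, 0.02, 0, 0, 0], [0, -0.003, 0.04, 0, 0, 0], [0, -0.003, 0.052, 0, 0, 0], [0, -0.003, 0.055, 0, 0, 0], [0, -0.003, 0.055, 0, 0, 0]]}}

```text
t: 6.27
tcp_pos: [0.5162, -0.3675, 0.3849]
eef_rot: [-2.676, 1.645, 0.005]
contact_force: [0.3, 0.5, -0.9]
width: -0.0002
```

```bash
cat > wp.py <<'E'
from h import *
o=sensors.get_obs();print(o["tcp_pos"],o["contact_force"])
for y,z in((.1285,.2056),(.139,.1935),(.149,.18),(.159,.1635),(.1674,.1465),(.1725,.1328),(.1766,.119),(.179,.105),(.180,.095),(.180,.090)):
    print(y,z,rel(W(q,(0,-y,z+.173)),down(PH))[:3])
E
python3 wp.py
```

```text
[ 0.51618506 -0.36746714  0.38487713] [ 0.25859443  0.4524902  -0.85800687]
0.1285 0.2056 [0.004  0.0012 0.0084]
0.139 0.1935 [0.0181 0.0012 0.0245]
0.149 0.18 [0.0314 0.0012 0.0424]
0.159 0.1635 [0.0448 0.0012 0.0644]
0.1674 0.1465 [0.0561 0.0012 0.087 ]
0.1725 0.1328 [0.0629 0.0012 0.1053]
0.1766 0.119 [0.0685 0.0012 0.1236]
0.179 0.105 [0.0717 0.0011 0.1423]
0.18 0.095 [0.0731 0.0011 0.1556]
0.18 0.09 [0.0731 0.0011 0.1623]
```

{"fn": "play_rows", "kwargs": {"commands": [[0.004, 0.001, 0.004, 0, 0, 0], [0.004, 0.001, 0.008, 0, 0, 0], [0.011, 0.001, 0.016, 0, 0, 0], [0.018, 0.001, 0.024, 0, 0, 0], [0.025, 0.001, 0.033, 0, 0, 0], [0.031, 0.001, 0.042, 0, 0, 0], [0.031, 0.001, 0.042, 0, 0, 0]]}}

```text
t: 6.85
tcp_pos: [0.527, -0.3906, 0.3527]
eef_rot: [-2.675, 1.646, 0.001]
contact_force: [-0.3, 0.5, 0.8]
width: -0.0003
```

```bash
python3 wp.py; python3 - <<'E'
from h import *
import cv2
im=vision.snapshot("scene")[...,::-1]
cv2.imwrite("pics/s5.png",cv2.resize(im[210:330,270:410],None,fx=5,fy=5,interpolation=cv2.INTER_CUBIC))
E
```

```text
[ 0.52697817 -0.39062484  0.35270826] [-0.32089398  0.52054248  0.79506644]
0.1285 0.2056 [-0.0301  0.0001 -0.0345]
0.139 0.1935 [-0.0161  0.0001 -0.0184]
0.149 0.18 [-0.0027  0.0001 -0.0004]
0.159 0.1635 [0.0106 0.0001 0.0216]
0.1674 0.1465 [0.0218 0.0001 0.0443]
0.1725 0.1328 [0.0286 0.0001 0.0625]
0.1766 0.119 [0.0341 0.0001 0.0809]
0.179 0.105 [0.0373 0.0001 0.0996]
0.18 0.095 [3.870e-02 1.000e-04 1.129e-01]
0.18 0.09 [3.870e-02 1.000e-04 1.196e-01]
```

View pics/s5.png

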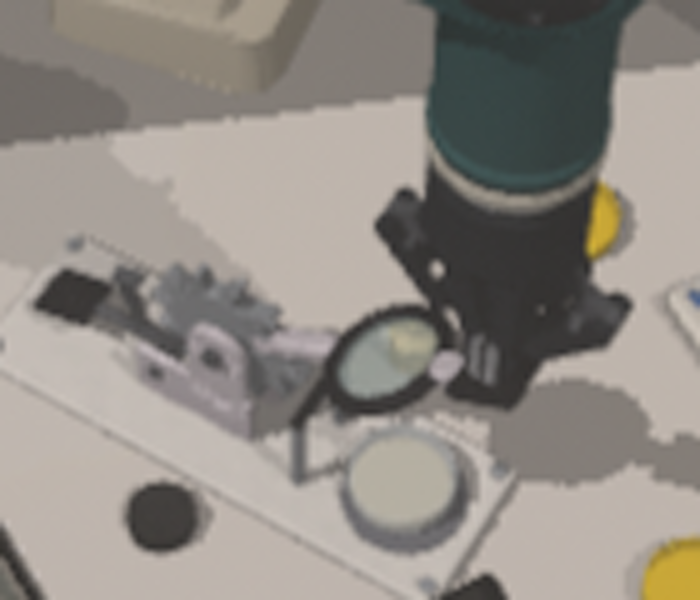

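The arm has come down partway, with the fingers on the tab (crop ~(485,375)) and beyond the lens ring. I'll continue along the arc.

{"fn": "play_rows", "kwargs": {"commands": [[0.005, 0, 0.01, 0, 0, 0], [0.011, 0, 0.022, 0, 0, 0], [0.017, 0, 0.033, 0, 0, 0], [0.022, 0, 0.044, 0, 0, 0], [0.026, 0, 0.054, 0, 0, 0], [0.029, 0, 0.063, 0, 0, 0], [0.032, 0, 0.072, 0, 0, 0]]}}

```text
t: 7.48
tcp_pos: [0.5372, -0.4108, 0.2991]
eef_rot: [-2.675, 1.645, 0.003]
contact_force: [-2.2, 4.3, 3.6]
width: -0.0001
```

```bash
python3 wp.py
```

```text
[ 0.53719227 -0.41084635  0.29907743] [-2.21534083  4.32107021  3.6069324 ]
0.1285 0.2056 [-0.0605  0.0002 -0.1059]
0.139 0.1935 [-0.0465  0.0002 -0.0898]
0.149 0.18 [-0.0331  0.0002 -0.0718]
0.159 0.1635 [-0.0197  0.0002 -0.0499]
0.1674 0.1465 [-0.0085  0.0001 -0.0272]
0.1725 0.1328 [-0.0016  0.0001 -0.009 ]
0.1766 0.119 [0.0039 0.0001 0.0094]
0.179 0.105 [0.0071 0.0001 0.0281]
0.18 0.095 [0.0085 0.0001 0.0414]
0.18 0.09 [0.0085 0.0001 0.0481]
```

{"fn": "play_rows", "kwargs": {"commands": [[0.003, 0, 0.009, 0, 0, 0], [0.005, 0, 0.018, 0, 0, 0], [0.007, 0, 0.027, 0, 0, 0], [0.008, 0, 0.035, 0, 0, 0], [0.008, 0, 0.041, 0, 0, 0], [0.008, 0, 0.044, 0, 0, 0], [0.008, 0, 0.044, 0, 0, 0]]}}

```text
t: 8.07
tcp_pos: [0.5403, -0.4169, 0.267]
eef_rot: [2.676, -1.646, 0.001]
contact_force: [0.5, -0.5, -0.0]
width: 0.0001
```

{"fn": "play_rows", "kwargs": {"commands": [[0, 0, 0.002, 0, 0, 0], [0, 0, 0.004, 0, 0, 0]]}}

```text
t: 8.23
tcp_pos: [0.5404, -0.4171, 0.265]
eef_rot: [2.675, -1.645, 0.003]
contact_force: [-0.0, 0.2, 4.2]
width: 0.0002
```

{"fn": "play_rows", "kwargs": {"commands": [[0, 0, 0.002, 0, 0, 0], [0, 0, 0.003, 0, 0, 0]]}}

```text
t: 8.4
tcp_pos: [0.5405, -0.4171, 0.2632]
eef_rot: [2.675, -1.645, 0.003]
contact_force: [-2.2, 1.6, 11.8]
width: 0.0
```

{"fn": "play_rows", "kwargs": {"commands": [[0, 0, 0.001, 0, 0, 0], [0, 0, 0.002, 0, 0, 0]]}}

```text
t: 8.57
tcp_pos: [0.5405, -0.4171, 0.263]
eef_rot: [2.675, -1.645, 0.004]
contact_force: [-4.9, 2.2, 19.9]
width: -0.0002
```

It's on the rest: tip z is 0.090 and the force is rising with no further travel. I'll hold briefly, then lift away.

{"fn": "play_rows", "kwargs": {"commands": [[0, 0, 0, 0, 0, 0], [0, 0, 0, 0, 0, 0], [0, 0, 0, 0, 0, 0]]}}

```text
t: 8.82
tcp_pos: [0.5404, -0.417, 0.263]
eef_rot: [2.675, -1.645, 0.004]
contact_force: [-3.1, 1.4, 14.7]
width: -0.0001
```

{"fn": "play_rows", "kwargs": {"commands": [[0, 0, -0.01, 0, 0, 0], [0, 0, -0.04, 0, 0, 0], [0, 0, -0.09, 0, 0, 0], [0, 0, -0.14, 0, 0, 0], [0, 0, -0.19, 0, 0, 0], [0, 0, -0.22, 0, 0, 0], [0, 0, -0.22, 0, 0, 0], [0, 0, -0.22, 0, 0, 0]]}}

```text
t: 9.48
tcp_pos: [0.5404, -0.4168, 0.4275]
eef_rot: [2.675, -1.645, 0.006]
contact_force: [-0.6, -0.0, -0.2]
width: 0.0001
```

```bash
python3 - <<'E'
from h import *
import cv2
im=vision.snapshot("scene")[...,::-1]
cv2.imwrite("pics/s6.png",cv2.resize(im[220:340,260:420],None,fx=5,fy=5,interpolation=cv2.INTER_CUBIC))
for b in(.7,.75,.8):
  for nm,L in(("tab",arm(b,.177,.005)),("lens",arm(b,.11,0))):print(b,nm,((proj("scene",W(q,L))-[260,220])*5).round(1))
print(sensors.get_obs()["contact_force"])
E
```

```text
0.7 tab [573.5 412. ]
0.7 lens [459.  363.3]
0.75 tab [573.9 421.5]
0.75 lens [459.3 369.1]
0.8 tab [573.5 430.6]
0.8 lens [459.2 374.6]
[ 0.61989025 -0.01265738 -1.23896543]
```

View pics/s6.png

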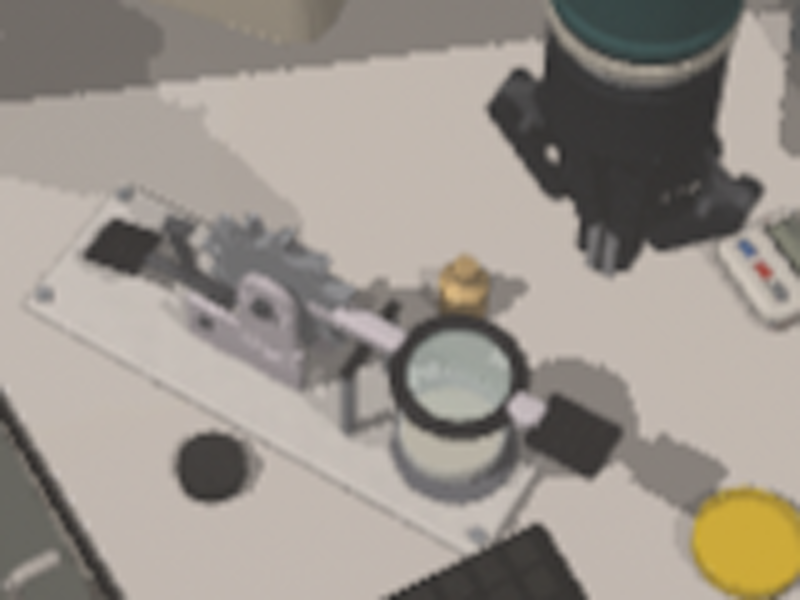

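The lens is at crop (459,375) and the tab at (573,434). The level predictions are (459,375) and (573.5,431). The pedal is still down at (122,245), the dish and bystanders have not moved, and the gripper is well clear.

```bash
python3 -c "
from cell import job
print(job.hand_in())"
```

```text
the job is handed in; nothing more can be done
None
```

The magnifier arm is down level on its rest over the dish, with the pawl still clear of the wheel. I handed the job in at about 9.5 s; hand-in reports no verdict.

- **Pedal:** I pressed it with shut fingers until the force rose sharply at tip height 36 mm, the predicted stop. The peak was about 49 N, harder than the stop needed, but it was on the fingertips and well under the 120 N wrist limit. The arm stayed up throughout.
- **Arm:** I pushed the tab down along its arc until it stopped at tip height 90 mm with about 20 N, held for 0.25 s, then lifted away.
- **Last picture:** Lens and tab lie within about 1 pixel of where they should be with the arm level. The pedal is still down. The dish is under the lens and looked unmoved, as did the cap and the weight. The gripper is clear of everything and the force reads about zero.
- **Not measured:** The joint angles were judged from the pictures and force only. I did not measure the final lens-to-dish offset; the first pictures put the dish about 3 mm from where the lens comes to rest. The timer, tape roll and slide box were not checked individually at the end, but the gripper did not go near them.

No check failed or disagreed.

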